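# Find and seat the rocking tub lid

### The arm

A 7-joint arm with a two-finger parallel gripper is mounted at the origin on the work surface. World frame = base frame: x ahead of the robot, y to its left, z up, the work surface at z = 0. Lengths are in mm, angles in rad, forces in N, time in s.
With the tool pointing down it reaches from about 425 to 800 mm from the base axis. Payload 8.3 kg.
Tool frame: the origin (TCP) lies midway between the tips of the shut fingers; the grasp point (between the pads) lies 19 mm behind it; z points along the fingers, y is the line along which they close (so a half turn about z gives the same grasp; the last joint's range is limited). The gripper opens to 85 mm and grips with 20 to 120 N. Pads are 22 mm wide; open, the fingers measure 114 mm over their backs; the gripper's body (76 mm by 85 mm) begins 54 mm behind the grasp point. The pads swing forward as they close: fully open they stand 13 mm farther back than shut.
Start: joints at [-1.357, 0.383, 0.016, 1.37, -0.006, 1.388, -0.046], TCP at [170.747, 601.206, 231.279] pointing down, gripper open.
Joint ranges: [-2.95, 2.95], [-0.25, 2.06], [-1.52, 1.56], [0.18, 2.33], [-1.44, 4.58], [0.02, 2.06], [-3.01, 3.01]. Speed limits (rad/s): [2.39, 2.39, 3.01, 3.01, 3.14, 3.14, 3.14].

### API

Orientations are given as a rotation vector (axis times angle).
In Python, from station import manip, eyes, finish_job gives the robot as it stands.
- The arm moves only by the tool apply_moves, never from a script. Its argument "plan" is a list of rows, each a list of 6 numbers: the shift along the world's x, y, z in m, then the turn, a rotation vector about the world's x, y, z in rad. A call has 1 to 5 rows; each row shifts and turns the commanded pose from where the row before left it; what a row does not reach is not made up. A row lasts 1/8 s, in which the tool goes at most 62.5 mm and 10.7 degrees, less where a joint would pass 70% of its speed; a pose out of reach is approached as far as the arm can. A call is refused whole if a number of a shift passes 0.0625 or a number of a turn 0.188, either way. A call with a gripper value outside its range is refused whole. "claw" is the opening, from 0 (shut) to 1 (fully open), set as the call begins (left out, the last holds). The fingers move at their own pace and stop on an object; "grip_force" is the grip in N (left out, the last holds). Time passes only in rows, so rows that do not move let the fingers close. It gives the time, the measured TCP pose, the force, the opening and the grip force at its end, in the units of the state.
- manip.get_state(): the state, without advancing time (a new reading comes with each control period).
- eyes.camera(name): name is "scene" or "top" or "wrist"; returns the picture (480x640x3 uint8, red, green, blue); there is no depth.
- eyes.camera_info(name): a dict with "intrinsics" (3x3 intrinsics, pixels), "rvec" (rotation vector, rad) and "tvec" (3), from world to camera coordinates, as OpenCV has them. Camera axes: x right, y down, z forward; pixel columns grow to the right and rows downward; lengths in mm; the calibration is good to about 2 mm. A picture is of the moment at which its call begins: read the wrist's pose just before it. camera_info takes no time and is no camera call; for the wrist camera it gives the pose at the moment of the call.
- finish_job(): hands the job in; it is judged then, once.
The state is a dict: "clock": time; "q": joint angles; "qvel": joint speeds; "effort": joint torques, N m; "tool_pos": TCP position; "orientation": TCP orientation; "contact_force": force on the tool from outside, world axes, zero at the start; "torque": the same for the moment, N m; "width": finger opening in mm; "grasp_force": force on a finger pad.
Only numpy, scipy, OpenCV 4.12 (cv2) and the standard library are available. Lean on these libraries where they do the work, as an engineer would, in place of code of your own. Each camera call takes 0.05 s, during which the arm holds its last target. There are 200 camera calls.

### The job

One of the four round parts tubs has a lid that is not clipped on: it looks like the others, but it rocks when you press it near the rim. Press the lids near the rim until you find the one that rocks, then push that lid down in its middle until it is fully home. Do not push hard on the middle of a sound lid, do not lift any lid, and leave the mug, the screwdriver and the spool where they are.

Things in the scene. Friction and masses are not known exactly. Their poses are not given: they have to be found in the camera images.
- lid_a: Grey round press-on lid, 100 mm across, 26 mm ribbed skirt, on a white tub fixed to the bench; one of four alike. Origin: centre of its flat top face, z up; 66 to 85 mm above the bench (tubs differ in height, so height does not show which is loose). Pressed 20 to 45 mm from its centre, a sound lid stays firm; the loose one tips some 0.1 rad toward the finger at about 3 N and springs back level.
- lid_b: Grey round press-on lid, 100 mm across, 26 mm ribbed skirt, on a white tub fixed to the bench; one of four alike. Origin: centre of its flat top face, z up; 66 to 85 mm above the bench (tubs differ in height, so height does not show which is loose). Pressed 20 to 45 mm from its centre, a sound lid stays firm; the loose one tips some 0.1 rad toward the finger at about 3 N and springs back level.
- lid_c: Grey round press-on lid, 100 mm across, 26 mm ribbed skirt, on a white tub fixed to the bench; one of four alike. Origin: centre of its flat top face, z up; 66 to 85 mm above the bench (tubs differ in height, so height does not show which is loose). Pressed 20 to 45 mm from its centre, a sound lid stays firm; the loose one tips some 0.1 rad toward the finger at about 3 N and springs back level.
- lid_d: Grey round press-on lid, 100 mm across, 26 mm ribbed skirt, on a white tub fixed to the bench; one of four alike. Origin: centre of its flat top face, z up; 66 to 85 mm above the bench (tubs differ in height, so height does not show which is loose). Pressed 20 to 45 mm from its centre, a sound lid stays firm; the loose one tips some 0.1 rad toward the finger at about 3 N and springs back level.
- boss_a: Black round boss in the middle of lid_a, fixed to it, 22 mm across, 4 mm above the lid's top face. Origin: centre of its underside, level with that face. Push here to seat the loose lid: it slides down 5 mm against about 8 N (push 15 to 20 N, to a hard stop) and stays; near the rim it only tips. On a sound lid the boss must not be pushed hard.
- boss_b: Black round boss in the middle of lid_b, fixed to it, 22 mm across, 4 mm above the lid's top face. Origin: centre of its underside, level with that face. Push here to seat the loose lid: it slides down 5 mm against about 8 N (push 15 to 20 N, to a hard stop) and stays; near the rim it only tips. On a sound lid the boss must not be pushed hard.
- boss_c: Black round boss in the middle of lid_c, fixed to it, 22 mm across, 4 mm above the lid's top face. Origin: centre of its underside, level with that face. Push here to seat the loose lid: it slides down 5 mm against about 8 N (push 15 to 20 N, to a hard stop) and stays; near the rim it only tips. On a sound lid the boss must not be pushed hard.
- boss_d: Black round boss in the middle of lid_d, fixed to it, 22 mm across, 4 mm above the lid's top face. Origin: centre of its underside, level with that face. Push here to seat the loose lid: it slides down 5 mm against about 8 N (push 15 to 20 N, to a hard stop) and stays; near the rim it only tips. On a sound lid the boss must not be pushed hard.
- mug: White mug, 80 mm across, 90 mm tall, handle at its +y; origin at the centre of its underside. Leave alone.
- screwdriver: Screwdriver lying on the bench along its x axis, handle to -x. Leave alone.
- spool: Bare aluminium wire spool, 52 mm across, 40 mm tall, standing upright; origin at the centre of its underside. Leave alone.
Not all that is in view belongs to the job. What is shaped like the part that bears lid_a but blue or pink is not meant. What is shaped like the part that bears lid_d but turquoise is not meant.

How it is judged (in metres and radians):
On the way, in this order (a step that is already met when the one before it is completed fails the run):
1. a lid has been found that rocks under the fingers (((angle between lid_a's own z axis and vertical above 0.04 rad and contact force between the fingers and lid_a above 0.3 N) or (angle between lid_b's own z axis and vertical above 0.04 rad and contact force between the fingers and lid_b above 0.3 N) or (angle between lid_c's own z axis and vertical above 0.04 rad and contact force between the fingers and lid_c above 0.3 N) or (angle between lid_d's own z axis and vertical above 0.04 rad and contact force between the fingers and lid_d above 0.3 N))), for 0.05 s.
2. the rocking lid has been pushed down home by the fingers (((distance of lid_a from where it was at the start of the episode above 0.004 m and contact force between the fingers and lid_a above 6 N) or (distance of lid_b from where it was at the start of the episode above 0.004 m and contact force between the fingers and lid_b above 6 N) or (distance of lid_c from where it was at the start of the episode above 0.004 m and contact force between the fingers and lid_c above 6 N) or (distance of lid_d from where it was at the start of the episode above 0.004 m and contact force between the fingers and lid_d above 6 N))), for 0.05 s.
At the end, for the whole second after the job is handed in: The loose lid has gone down at least 4 of its 5 mm; all four lids are level within 0.03 rad and at rest, none lifted; the mug, screwdriver and spool are within 20 mm of where they were (distance of any of lid_a, lid_b, lid_c, lid_d from where it was at the start of the episode above 0.004 m and distance of each of lid_a, lid_b, lid_c, lid_d from where it was at the start of the episode below 0.0075 m and angle between each of lid_a, lid_b, lid_c, lid_d's own z axis and vertical below 0.03 rad and linear speed of each of lid_a, lid_b, lid_c, lid_d below 0.01 m/s and distance of each of mug, screwdriver, spool from where it was at the start of the episode below 0.02 m); the robot touches nothing.
It fails at once if a sound lid was pushed hard in its middle (more than 15 N on its boss while the lid does not go down) ((contact force between the fingers and boss_a above 15 N and distance of lid_a from where it was at the start of the episode below 0.001 m) or (contact force between the fingers and boss_b above 15 N and distance of lid_b from where it was at the start of the episode below 0.001 m) or (contact force between the fingers and boss_c above 15 N and distance of lid_c from where it was at the start of the episode below 0.001 m) or (contact force between the fingers and boss_d above 15 N and distance of lid_d from where it was at the start of the episode below 0.001 m)).
It fails at once if a lid was lifted (distance of any of lid_a, lid_b, lid_c, lid_d from where it was at the start of the episode above 0.0075 m).
It fails at once if the mug, screwdriver or spool was moved by more than 20 mm (distance of any of mug, screwdriver, spool from where it was at the start of the episode above 0.02 m).
It also fails if it takes over 51 s, if anything falls off the work surface, if the arm or the gripper's body presses on something with over 40 N, if the wrist force passes 120 N, or if a joint passes its speed limit or range.

## Working session

There is one attempt and no reset: what is moved stays moved. The work goes in short steps, Python scripts to look and compute and a tool call to move; the robot and the scene stay as the last step left them, time stands still between calls to the robot, and variables do not carry over. Pictures are saved under pics/ and viewed, at most 10 in all, crops included, and the job is handed in when it is done.

Besides the shell and the picture viewer there is one more tool, called after ">>>" by a JSON object that holds its "api" and its "payload", one argument or row to a line. apply_moves: Moves the arm, as the interface text tells. Its arguments: {"type":"object","properties":{"plan":{"type":"array"},"claw":{"type":"number"},"grip_force":{"type":"number"}},"required":["plan"]}

```bash
mkdir -p pics; python3 - <<'E'
from station import manip, eyes
import cv2,numpy as np
for n in ("top","scene"):
    im=eyes.camera(n); cv2.imwrite(f"pics/{n}0.png",im[:,:,::-1])
    i=eyes.camera_info(n); R=cv2.Rodrigues(np.array(i["rvec"],float))[0]
    print(n,np.array(i["intrinsics"]).tolist(),(-R.T@np.array(i["tvec"]).ravel()).round(),R.round(2).tolist())
s=manip.get_state();print(s)
E
```

```text
top [[560.5322756056921, 0.0, 326.6378272578035], [0.0, 560.5322756056921, 241.46846160636025], [0.0, 0.0, 1.0]] [ 440.   -4. 1328.] [[0.03, -1.0, -0.0], [-0.99, -0.03, -0.1], [0.1, 0.01, -1.0]]
scene [[506.7326858384725, 0.0, 324.0479662376476], [0.0, 506.7326858384725, 238.93253026551898], [0.0, 0.0, 1.0]] [1148.  725.  828.] [[-0.78, 0.63, -0.02], [0.4, 0.48, -0.78], [-0.48, -0.61, -0.62]]
{'clock': 0.1, 'q': array([-1.35693167,  0.38414245,  0.01634494,  1.37104126, -0.00627849,
        1.3882066 , -0.04648158]), 'qvel': array([ 7.99822708e-05, -2.94341727e-03, -6.37822429e-04, -3.45041304e-03,
       -6.12534590e-05,  3.22373572e-04,  3.76534097e-04]), 'effort': array([ 3.94468821e-03, -6.29134297e+01,  8.47665668e-01, -3.72749877e+01,
        1.65781804e-02,  1.05233816e-02,  2.78512083e-06]), 'tool_pos': array([170.60816582, 600.79263184, 230.38941534]), 'orientation': array([-4.33149103e-01, -3.11137888e+00,  2.72685181e-03]), 'contact_force': array([-0.44867596, -0.25683431, -0.58094959]), 'torque': array([-0.06510255, -0.02054638, -0.00560815]), 'grasp_force': 0.0, 'width': 85.58125347090771}
```

View pics/top0.png

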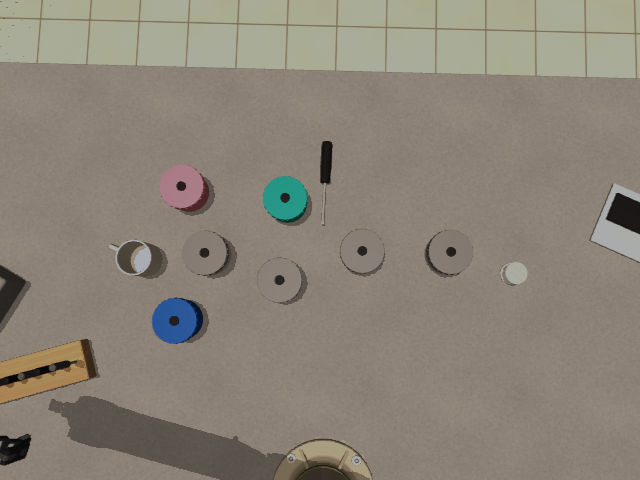

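View pics/scene0.png

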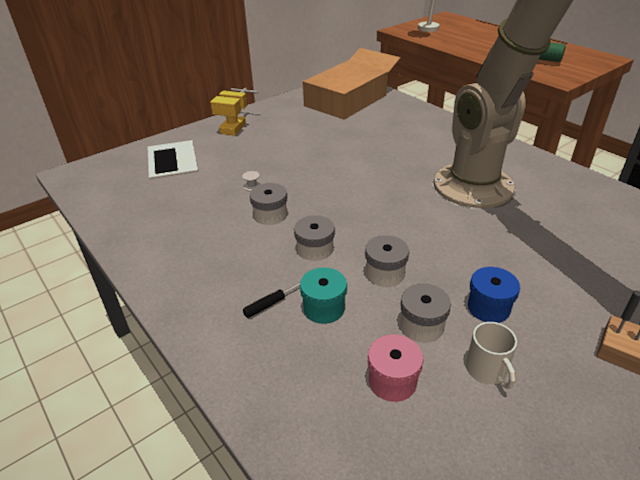

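The top view shows the grey lids' bosses at (204,253), (279,280), (362,251) and (451,252). In the scene view they are at (426,300), (387,248), (314,227) and (268,192). The mug is at (134,257), the spool at (515,273) and the screwdriver at (326,165). The pink, blue and turquoise tubs are decoys.

```bash
cat > h.py <<'E'
import cv2,numpy as np
from station import manip, eyes
def P(n):
    i=eyes.camera_info(n); K=np.array(i["intrinsics"],float); R=cv2.Rodrigues(np.array(i["rvec"],float))[0]
    return K@np.c_[R,np.array(i["tvec"],float).ravel()]
def boss(im,u,v,r=12):
    p=im[v-r:v+r+1,u-r:u+r+1].max(2); m=(p<55).astype(np.uint8)
    n,l,st,c=cv2.connectedComponentsWithStats(m)
    k=1+np.argmin([np.hypot(*(c[j]-r))-0.05*st[j,4] for j in range(1,n)])
    return c[k]+[u-r,v-r],st[k,4]
E
python3 - <<'E'
from h import *
T=[(204,253),(279,280),(362,251),(451,252)];S=[(426,300),(387,248),(314,227),(268,192)]
it=cv2.imread("pics/top0.png");isc=cv2.imread("pics/scene0.png")
for a,b in zip(T,S):
    (x,n),(y,m)=boss(it,*a),boss(isc,*b)
    X=cv2.triangulatePoints(P("top"),P("scene"),x.reshape(2,1),y.reshape(2,1)).ravel();X=X[:3]/X[3]
    q=P("top")@np.r_[X,1];print(x.round(1),n,y.round(1),m,X.round(1),(q[:2]/q[2]-x).round(2))
E
```

```text
[204.1 252.1] 66 [425.4 298.9] 62 [530.4 277.3  77.4] [ 0.34 -0.29]
[279.1 279.7] 66 [386.8 247.3] 42 [473.7 107.3  77.4] [ 0.29 -0.27]
[362.1 250.5] 62 [313.8 225.9] 35 [545.2 -76.2  68.8] [ 0.19 -0.21]
[450.8 251.2] 67 [267.7 191.6] 26 [ 548.7 -274.5   73.1] [ 0.03 -0.04]
```

>>> {"api": "apply_moves", "payload": {
  "plan": [
    [0, -0.06, 0, 0, 0, 0],
    [0, -0.06, 0, 0, 0, 0],
    [0.05, -0.035, 0, 0, 0, 0],
    [0.05, -0.035, 0, 0, 0, 0],
    [0.05, -0.035, 0, 0, 0, 0]
  ],
  "claw": 0
}}

```text
clock: 0.72
tool_pos: [321.8, 374.7, 231.2]
orientation: [-0.433, -3.111, -0.0]
contact_force: [0.1, 1.4, -0.8]
width: -0.1
grasp_force: 0.0
```

>>> {"api": "apply_moves", "payload": {
  "plan": [
    [0.055, -0.035, -0.03, 0, 0, 0],
    [0.055, -0.033, -0.03, 0, 0, 0],
    [0.055, -0.03, -0.03, 0, 0, 0],
    [0.011, 0, -0.03, 0, 0, 0],
    [0, 0, 0, 0, 0, 0]
  ]
}}

```text
clock: 1.35
tool_pos: [476.7, 287.8, 118.9]
orientation: [-0.436, -3.107, 0.007]
contact_force: [-0.7, 0.2, -0.2]
width: -0.2
grasp_force: 0.0
```

>>> {"api": "apply_moves", "payload": {
  "plan": [
    [0.02, -0.01, 0, 0, 0, 0],
    [0, 0, -0.02, 0, 0, 0],
    [0, 0, 0, 0, 0, 0],
    [0, 0, 0, 0, 0, 0]
  ]
}}

```text
clock: 1.85
tool_pos: [497.3, 280.7, 102.9]
orientation: [0.431, 3.112, 0.002]
contact_force: [0.2, -0.5, -1.2]
width: -0.2
grasp_force: 0.0
```

```bash
python3 - <<'E'
from h import *
s=manip.get_state();print(s["tool_pos"],s["contact_force"],s["clock"])
im=eyes.camera("wrist");cv2.imwrite("pics/w1.png",im[:,:,::-1])
X=P("wrist")
for p in [(530,277,77),(530,277,73),tuple(s["tool_pos"])]:
    q=X@np.r_[p,1];print((q[:2]/q[2]).round())
E
```

```text
[497.27422385 280.68224268 102.88924122] [ 0.24493353 -0.47238668 -1.21934646] 1.85
[326. 346.]
[326. 341.]
[315. 311.]
```

View pics/w1.png

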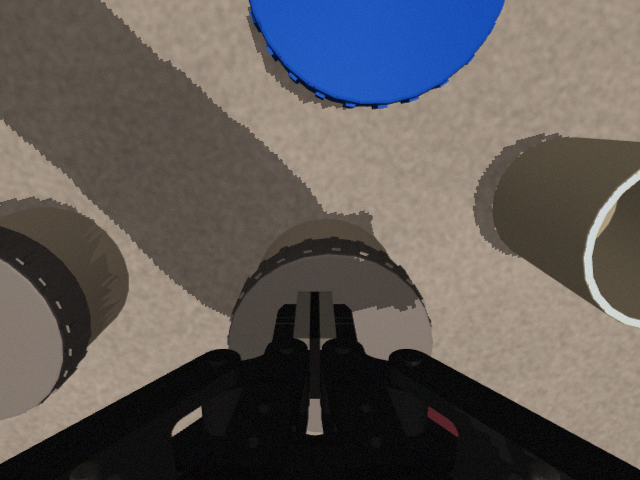

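The fingers (tip at about (315,311)) are over the base-side rim of the first lid, whose centre is hidden below at about u=330. I'll press there.

>>> {"api": "apply_moves", "payload": {
  "plan": [
    [0, 0, -0.022, 0, 0, 0],
    [0, 0, 0, 0, 0, 0],
    [0, 0, -0.003, 0, 0, 0],
    [0, 0, -0.002, 0, 0, 0],
    [0, 0, 0, 0, 0, 0]
  ]
}}

```text
clock: 2.52
tool_pos: [497.9, 280.2, 78.6]
orientation: [0.433, 3.111, 0.004]
contact_force: [-10.7, -5.9, 28.3]
width: 0.1
grasp_force: 13.9
```

>>> {"api": "apply_moves", "payload": {
  "plan": [
    [0, 0, -0.002, 0, 0, 0],
    [0, 0, 0, 0, 0, 0]
  ]
}}

```text
clock: 2.78
tool_pos: [498.0, 280.3, 78.3]
orientation: [0.433, 3.111, 0.005]
contact_force: [-17.2, -9.7, 41.9]
width: 0.0
grasp_force: 21.6
```

>>> {"api": "apply_moves", "payload": {
  "plan": [
    [0, 0, 0.004, 0, 0, 0],
    [0, 0, 0, 0, 0, 0]
  ]
}}

```text
clock: 3.02
tool_pos: [498.1, 280.1, 78.9]
orientation: [0.433, 3.111, 0.003]
contact_force: [-3.9, -2.2, 15.6]
width: -0.2
grasp_force: 7.6
```

>>> {"api": "apply_moves", "payload": {
  "plan": [
    [0, 0, 0.001, 0, 0, 0],
    [0, 0, 0, 0, 0, 0]
  ]
}}

```text
clock: 3.28
tool_pos: [498.1, 280.1, 79.0]
orientation: [0.433, 3.111, 0.002]
contact_force: [-1.4, -0.8, 8.3]
width: 0.0
grasp_force: 4.1
```

>>> {"api": "apply_moves", "payload": {
  "plan": [
    [0, 0, 0.001, 0, 0, 0],
    [0, 0, 0, 0, 0, 0]
  ]
}}

```text
clock: 3.52
tool_pos: [497.8, 279.8, 79.1]
orientation: [0.433, 3.111, 0.001]
contact_force: [-0.9, -0.3, 5.5]
width: 0.1
grasp_force: 2.5
```

>>> {"api": "apply_moves", "payload": {
  "plan": [
    [0, 0, 0.001, 0, 0, 0],
    [0, 0, 0, 0, 0, 0]
  ]
}}

```text
clock: 3.78
tool_pos: [497.4, 279.4, 79.4]
orientation: [-0.433, -3.111, 0.001]
contact_force: [-1.0, 0.3, -0.6]
width: -0.1
grasp_force: 0.0
```

Lid 1 is firm. Next is lid 2.

>>> {"api": "apply_moves", "payload": {
  "plan": [
    [0, 0, 0.03, 0, 0, 0],
    [0.003, -0.058, 0, 0, 0, 0],
    [0.004, -0.058, 0, 0, 0, 0],
    [0.003, -0.056, 0, 0, 0, 0],
    [0, 0, -0.015, 0, 0, 0]
  ]
}}

```text
clock: 4.4
tool_pos: [508.9, 101.9, 95.5]
orientation: [0.447, 3.107, -0.001]
contact_force: [-0.6, 0.6, -0.0]
width: 0.0
grasp_force: 0.0
```

>>> {"api": "apply_moves", "payload": {
  "plan": [
    [0, 0, -0.006, 0, 0, 0],
    [0, 0, -0.003, 0, 0, 0],
    [0, 0, 0, 0, 0, 0],
    [0, 0, 0, 0, 0, 0]
  ]
}}

```text
clock: 4.9
tool_pos: [507.8, 108.3, 85.9]
orientation: [0.431, 3.112, 0.0]
contact_force: [0.1, -0.0, -0.2]
width: -0.1
grasp_force: 0.0
```

>>> {"api": "apply_moves", "payload": {
  "plan": [
    [0, 0, -0.004, 0, 0, 0],
    [0, 0, 0, 0, 0, 0]
  ]
}}

```text
clock: 5.15
tool_pos: [507.4, 107.6, 81.4]
orientation: [-0.433, -3.111, 0.0]
contact_force: [-0.5, -0.3, -0.7]
width: -0.2
grasp_force: 0.0
```

>>> {"api": "apply_moves", "payload": {
  "plan": [
    [0, 0, -0.002, 0, 0, 0],
    [0, 0, 0, 0, 0, 0]
  ]
}}

```text
clock: 5.4
tool_pos: [507.8, 107.6, 79.9]
orientation: [0.433, 3.111, 0.0]
contact_force: [-0.9, -0.2, 1.9]
width: -0.5
grasp_force: 1.0
```

>>> {"api": "apply_moves", "payload": {
  "plan": [
    [0, 0, -0.002, 0, 0, 0],
    [0, 0, 0, 0, 0, 0]
  ]
}}

```text
clock: 5.65
tool_pos: [508.0, 107.6, 79.4]
orientation: [0.434, 3.111, 0.002]
contact_force: [-7.4, -1.8, 19.9]
width: 0.3
grasp_force: 9.4
```

>>> {"api": "apply_moves", "payload": {
  "plan": [
    [0, 0, -0.002, 0, 0, 0],
    [0, 0, 0, 0, 0, 0]
  ]
}}

```text
clock: 5.9
tool_pos: [508.1, 107.7, 79.0]
orientation: [0.434, 3.111, 0.003]
contact_force: [-14.8, -2.9, 35.9]
width: -0.0
grasp_force: 18.0
```

>>> {"api": "apply_moves", "payload": {
  "plan": [
    [0, 0, -0.002, 0, 0, 0],
    [0, 0, 0, 0, 0, 0]
  ]
}}

```text
clock: 6.15
tool_pos: [508.2, 107.8, 78.7]
orientation: [0.434, 3.111, 0.005]
contact_force: [-23.5, -4.5, 55.1]
width: 0.2
grasp_force: 27.0
```

Lid 2 is firm. Next is lid 3.

>>> {"api": "apply_moves", "payload": {
  "plan": [
    [0, 0, 0.03, 0, 0, 0],
    [0.004, -0.061, 0, 0, 0, 0],
    [0, -0.061, 0, 0, 0, 0],
    [0, -0.061, 0, 0, 0, 0],
    [0, 0, -0.015, 0, 0, 0]
  ]
}}

```text
clock: 6.78
tool_pos: [511.9, -81.9, 89.8]
orientation: [0.448, 3.106, -0.003]
contact_force: [0.1, 0.8, -0.7]
width: 0.0
grasp_force: 0.0
```

>>> {"api": "apply_moves", "payload": {
  "plan": [
    [0, 0, -0.006, 0, 0, 0],
    [0, 0, -0.005, 0, 0, 0],
    [0, 0, 0, 0, 0, 0],
    [0, 0, 0, 0, 0, 0]
  ]
}}

```text
clock: 7.28
tool_pos: [512.0, -74.6, 77.9]
orientation: [0.431, 3.112, 0.0]
contact_force: [-0.0, 1.0, -0.2]
width: 0.1
grasp_force: 0.0
```

>>> {"api": "apply_moves", "payload": {
  "plan": [
    [0, 0, -0.002, 0, 0, 0],
    [0, 0, 0, 0, 0, 0]
  ]
}}

```text
clock: 7.52
tool_pos: [511.7, -75.3, 75.7]
orientation: [-0.433, -3.112, -0.0]
contact_force: [-0.5, 0.3, 0.1]
width: -0.2
grasp_force: 0.0
```

>>> {"api": "apply_moves", "payload": {
  "plan": [
    [0, 0, -0.002, 0, 0, 0],
    [0, 0, 0, 0, 0, 0]
  ]
}}

```text
clock: 7.78
tool_pos: [511.6, -75.4, 73.5]
orientation: [-0.433, -3.111, 0.0]
contact_force: [0.3, 0.3, 0.5]
width: 0.2
grasp_force: 0.0
```

>>> {"api": "apply_moves", "payload": {
  "plan": [
    [0, 0, -0.002, 0, 0, 0],
    [0, 0, 0, 0, 0, 0]
  ]
}}

```text
clock: 8.02
tool_pos: [511.5, -75.4, 71.5]
orientation: [-0.433, -3.111, 0.0]
contact_force: [-0.2, 0.1, 0.1]
width: 0.3
grasp_force: 0.0
```

>>> {"api": "apply_moves", "payload": {
  "plan": [
    [0, 0, -0.002, 0, 0, 0],
    [0, 0, 0, 0, 0, 0]
  ]
}}

```text
clock: 8.28
tool_pos: [511.8, -75.5, 70.8]
orientation: [0.434, 3.111, 0.001]
contact_force: [-5.5, 0.9, 14.4]
width: 0.2
grasp_force: 6.8
```

>>> {"api": "apply_moves", "payload": {
  "plan": [
    [0, 0, -0.002, 0, 0, 0],
    [0, 0, 0, 0, 0, 0]
  ]
}}

```text
clock: 8.52
tool_pos: [511.8, -75.5, 70.3]
orientation: [0.434, 3.111, 0.003]
contact_force: [-14.5, 2.6, 32.2]
width: -0.0
grasp_force: 16.1
```

>>> {"api": "apply_moves", "payload": {
  "plan": [
    [0, 0, -0.001, 0, 0, 0],
    [0, 0, 0, 0, 0, 0]
  ]
}}

```text
clock: 8.78
tool_pos: [511.9, -75.5, 70.2]
orientation: [0.434, 3.111, 0.003]
contact_force: [-19.0, 2.8, 42.1]
width: -0.4
grasp_force: 20.9
```

Lid 3 is firm. I'll still test lid 4.

>>> {"api": "apply_moves", "payload": {
  "plan": [
    [0, 0, 0.04, 0, 0, 0],
    [0.004, -0.06, 0, 0, 0, 0],
    [0, -0.06, 0, 0, 0, 0],
    [0, -0.06, 0, 0, 0, 0],
    [0, -0.02, -0.015, 0, 0, 0]
  ]
}}

```text
clock: 9.4
tool_pos: [515.0, -281.0, 92.8]
orientation: [0.442, 3.108, -0.005]
contact_force: [0.3, 0.5, 1.1]
width: 0.1
grasp_force: 0.0
```

>>> {"api": "apply_moves", "payload": {
  "plan": [
    [0, 0, -0.005, 0, 0, 0],
    [0, 0, 0, 0, 0, 0],
    [0, 0, 0, 0, 0, 0]
  ]
}}

```text
clock: 9.78
tool_pos: [516.5, -273.7, 87.0]
orientation: [0.43, 3.112, 0.001]
contact_force: [0.1, 0.7, 0.1]
width: -0.1
grasp_force: 0.0
```

>>> {"api": "apply_moves", "payload": {
  "plan": [
    [0, 0, -0.002, 0, 0, 0],
    [0, 0, 0, 0, 0, 0]
  ]
}}

```text
clock: 10.02
tool_pos: [515.9, -274.8, 84.8]
orientation: [0.432, 3.112, 0.0]
contact_force: [-0.8, 0.8, -0.2]
width: -0.3
grasp_force: 0.0
```

>>> {"api": "apply_moves", "payload": {
  "plan": [
    [0, 0, -0.002, 0, 0, 0],
    [0, 0, 0, 0, 0, 0]
  ]
}}

```text
clock: 10.28
tool_pos: [515.6, -275.3, 82.5]
orientation: [-0.433, -3.111, -0.0]
contact_force: [-0.1, 0.2, 0.4]
width: 0.0
grasp_force: 0.0
```

>>> {"api": "apply_moves", "payload": {
  "plan": [
    [0, 0, -0.002, 0, 0, 0],
    [0, 0, 0, 0, 0, 0]
  ]
}}

```text
clock: 10.52
tool_pos: [515.5, -275.4, 80.5]
orientation: [-0.433, -3.111, -0.0]
contact_force: [-0.4, -0.5, -0.1]
width: -0.1
grasp_force: 0.0
```

>>> {"api": "apply_moves", "payload": {
  "plan": [
    [0, 0, -0.003, 0, 0, 0],
    [0, 0, 0, 0, 0, 0]
  ]
}}

```text
clock: 10.78
tool_pos: [515.5, -275.3, 77.3]
orientation: [-0.433, -3.111, -0.0]
contact_force: [0.4, -0.8, -0.7]
width: 0.0
grasp_force: 0.0
```

>>> {"api": "apply_moves", "payload": {
  "plan": [
    [0, 0, -0.002, 0, 0, 0],
    [0, 0, 0, 0, 0, 0]
  ]
}}

```text
clock: 11.02
tool_pos: [515.6, -275.3, 75.5]
orientation: [-0.433, -3.111, -0.0]
contact_force: [0.4, -0.3, 0.9]
width: -0.1
grasp_force: 0.0
```

>>> {"api": "apply_moves", "payload": {
  "plan": [
    [0, 0, -0.002, 0, 0, 0],
    [0, 0, 0, 0, 0, 0]
  ]
}}

```text
clock: 11.28
tool_pos: [515.8, -275.4, 73.7]
orientation: [0.433, 3.111, -0.0]
contact_force: [-0.2, 0.4, 1.9]
width: 0.2
grasp_force: 0.7
```

>>> {"api": "apply_moves", "payload": {
  "plan": [
    [0, 0, -0.002, 0, 0, 0],
    [0, 0, 0, 0, 0, 0]
  ]
}}

```text
clock: 11.52
tool_pos: [516.0, -275.4, 72.0]
orientation: [0.433, 3.111, -0.0]
contact_force: [-0.7, 0.4, 4.1]
width: 0.3
grasp_force: 2.1
```

Lid 4 gives way softly, so it's the one that rocks. One more mm, hold, then release and move over the boss.

>>> {"api": "apply_moves", "payload": {
  "plan": [
    [0, 0, -0.001, 0, 0, 0],
    [0, 0, 0, 0, 0, 0],
    [0, 0, 0, 0, 0, 0]
  ]
}}

```text
clock: 11.9
tool_pos: [516.0, -275.5, 71.6]
orientation: [0.433, 3.111, 0.0]
contact_force: [-1.5, 2.1, 8.6]
width: 0.0
grasp_force: 5.0
```

>>> {"api": "apply_moves", "payload": {
  "plan": [
    [0, 0, 0.025, 0, 0, 0],
    [0.033, 0, 0, 0, 0, 0],
    [0, 0, 0, 0, 0, 0],
    [0, 0, 0, 0, 0, 0]
  ]
}}

```text
clock: 12.4
tool_pos: [547.8, -275.5, 95.0]
orientation: [-0.433, -3.11, 0.0]
contact_force: [-0.1, -0.7, -0.0]
width: 0.0
grasp_force: 0.0
```

```bash
python3 - <<'E'
from h import *
s=manip.get_state();print(s["tool_pos"],s["contact_force"],s["clock"])
im=eyes.camera("wrist");cv2.imwrite("pics/w4.png",im[:,:,::-1])
X=P("wrist")
for p in [(549,-275,79),tuple(s["tool_pos"])]:
    q=X@np.r_[p,1];print((q[:2]/q[2]).round())
E
```

```text
[ 547.83289335 -275.4916266    94.972664  ] [-0.1103778  -0.73594053 -0.04795791] 12.4
[318. 297.]
[316. 312.]
```

View pics/w4.png

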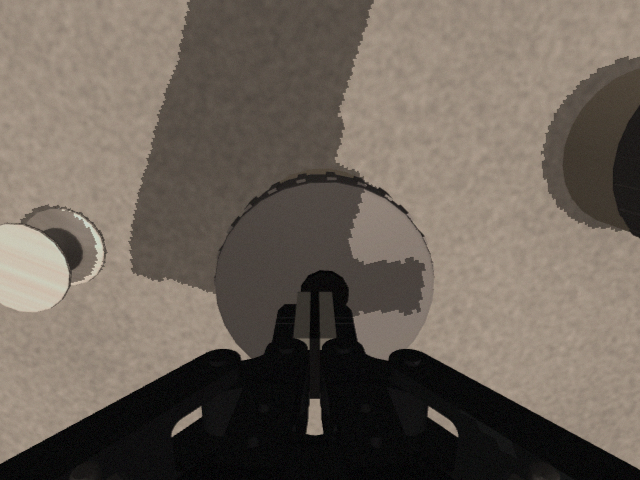

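The wrist view shows the boss centred at about (324,293), a few px right of the predicted (318,297). I'll shift +2.5 mm in y and push down.

>>> {"api": "apply_moves", "payload": {
  "plan": [
    [-0.001, 0.0025, 0, 0, 0, 0],
    [0, 0, -0.012, 0, 0, 0],
    [0, 0, 0, 0, 0, 0],
    [0, 0, -0.003, 0, 0, 0],
    [0, 0, 0, 0, 0, 0]
  ]
}}

```text
clock: 13.08
tool_pos: [547.6, -272.9, 80.5]
orientation: [-0.433, -3.111, 0.0]
contact_force: [-0.0, -0.2, 0.6]
width: 0.1
grasp_force: 0.0
```

>>> {"api": "apply_moves", "payload": {
  "plan": [
    [0, 0, -0.001, 0, 0, 0],
    [0, 0, -0.001, 0, 0, 0],
    [0, 0, 0, 0, 0, 0]
  ]
}}

```text
clock: 13.45
tool_pos: [547.8, -273.0, 79.0]
orientation: [0.433, 3.111, -0.0]
contact_force: [-1.2, 1.0, 2.2]
width: 0.0
grasp_force: 1.6
```

>>> {"api": "apply_moves", "payload": {
  "plan": [
    [0, 0, -0.001, 0, 0, 0],
    [0, 0, -0.001, 0, 0, 0],
    [0, 0, 0, 0, 0, 0]
  ]
}}

```text
clock: 13.82
tool_pos: [547.8, -273.0, 77.3]
orientation: [0.433, 3.111, -0.0]
contact_force: [-1.7, 0.9, 5.7]
width: -0.0
grasp_force: 3.0
```

>>> {"api": "apply_moves", "payload": {
  "plan": [
    [0, 0, -0.001, 0, 0, 0],
    [0, 0, -0.001, 0, 0, 0],
    [0, 0, 0, 0, 0, 0]
  ]
}}

```text
clock: 14.2
tool_pos: [547.8, -273.0, 75.3]
orientation: [0.433, 3.111, -0.0]
contact_force: [-2.2, 1.2, 6.1]
width: -0.2
grasp_force: 3.0
```

It's sliding down, so I'll continue to the hard stop.

>>> {"api": "apply_moves", "payload": {
  "plan": [
    [0, 0, -0.001, 0, 0, 0],
    [0, 0, -0.001, 0, 0, 0],
    [0, 0, 0, 0, 0, 0]
  ]
}}

```text
clock: 14.58
tool_pos: [547.9, -273.0, 73.9]
orientation: [0.433, 3.111, 0.0]
contact_force: [-3.9, 1.9, 11.9]
width: -0.2
grasp_force: 5.7
```

>>> {"api": "apply_moves", "payload": {
  "plan": [
    [0, 0, -0.001, 0, 0, 0],
    [0, 0, 0, 0, 0, 0],
    [0, 0, 0, 0, 0, 0]
  ]
}}

```text
clock: 14.95
tool_pos: [548.0, -273.1, 73.8]
orientation: [0.433, 3.11, 0.001]
contact_force: [-7.0, 3.6, 18.9]
width: 0.0
grasp_force: 9.0
```

It reached the hard stop at 18.9 N after about 5 mm of travel. Retreating straight up.

>>> {"api": "apply_moves", "payload": {
  "plan": [
    [0, 0, 0.005, 0, 0, 0],
    [0, 0, 0.03, 0, 0, 0],
    [0, 0, 0.05, 0, 0, 0],
    [0, 0, 0, 0, 0, 0],
    [0, 0, 0, 0, 0, 0]
  ]
}}

```text
clock: 15.58
tool_pos: [547.6, -272.7, 156.3]
orientation: [-0.433, -3.111, -0.0]
contact_force: [-0.4, 0.3, 0.0]
width: -0.2
grasp_force: 0.0
```

```bash
python3 - <<'E'
from h import *
im=eyes.camera("scene")[:,:,::-1].copy();cv2.imwrite("pics/s_end.png",im)
d=cv2.absdiff(im,cv2.imread("pics/scene0.png"))
print(manip.get_state()["contact_force"],manip.get_state()["tool_pos"])
E
```

```text
[-0.82053072 -0.04692645 -0.04407183] [ 547.22597604 -272.40253042  155.54004997]
```

View pics/s_end.png

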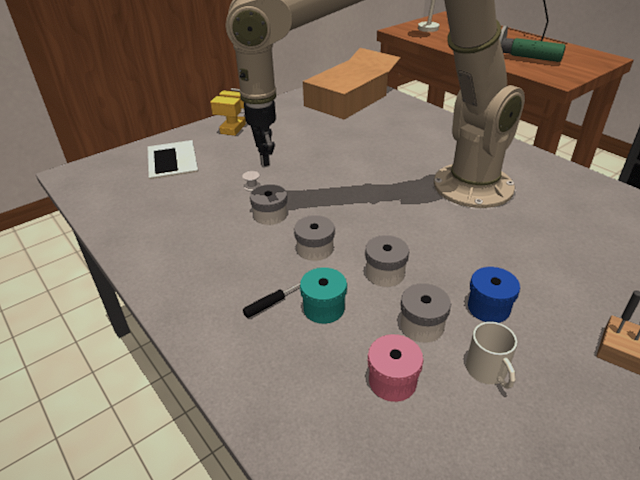

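The loose lid is at (268,193), level and slightly lower. The gripper is clear, and the mug, screwdriver and spool haven't moved.

```bash
python3 -c "
from station import finish_job
print(finish_job())"
```

```text
the job is handed in; nothing more can be done
None
```

The loose lid was the fourth one, the grey tub nearest the spool; I pushed it down about 5 mm to its hard stop at 18.9 N, the other three tested firm at the rim, and I handed the job in, but it returned no verdict.

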